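Index the lamp-holder carousel

TASK

One of the four lamp holders standing in the bench carousel still has no cap. With a fingertip, push the latch lever out until its fork is clear of the arm, then push the carousel round by the bare ends of its arms until the holder without a cap stands at the latch, and push the latch lever fully home on its arm again. Do not push against the lamp holders or lift them out of their nests, and leave everything else on the bench where it is.

Things in the scene. Friction and masses are not known exactly. Their poses are not given: they have to be found in the camera images.
- carousel: hand-turned assembly carousel fixed to the bench: grey foot (170 mm across, 14 mm high) and post, with an aluminium rotor of four level arms at 90 degrees. Origin: on the bench, on the rotor's vertical axis. Its -y axis points to the work station, where the latch is; its +x, +y and -x axes point to where the other three arms stand when latched. The hub is 88 mm across, top 81 mm above the bench
- rotor (a joint): angle of the rotor, rad, grows counter-clockwise seen from above, no end stops, stays where it is left; near 0 at the start, with arm0 at the latch. It can be latched at every quarter turn. About 1 to 2 N sideways on an arm's end turns it.
- arm0 (a point): middle of the tip, on the top face, of the arm at the latch at the start (150 mm from the axis, 67 mm above the bench). Each arm carries a round black nest cup (52 mm across, centred 80 mm out, rim 75 mm above the bench); from 106 to 150 mm out it is bare: 20 mm wide, 55 to 67 mm above the bench, tip rounded. This bare end is pushed sideways by fingertip; nothing below it is over 16 mm high.
- arm1 (a point): same point of the arm a quarter turn counter-clockwise (from above) of arm0
- arm2 (a point): same point of the arm opposite arm0
- arm3 (a point): same point of the arm a quarter turn clockwise of arm0
- station (a point): fixed point of the work station: where the foot centre of a lamp holder is when its arm is latched (80 mm from the rotor's axis, 55 mm above the bench)
- latch (a joint): angle of the latch lever, rad, grows counter-clockwise seen from above: 0 = fully home, fork straddling an arm's tip (end stop), as at the start; 0.5 = fully out (end stop); clear of the arms above about 0.25. Stiff pivot, stays where it is left; 2 to 3 N at the grip moves it. The fork is 26 mm wide inside; it goes home only with an arm's tip within about 5 mm of its middle, and then draws the arm in.
- latch_pivot (a point): point on the vertical pivot axis of the latch lever, 61 mm above the bench; in the carousel's frame at x = +95 mm, y = -150 mm (fixed)
- latch_grip (a point): middle of the black round grip of the latch lever: 73 mm long, 18 mm thick, level, axis 61 mm above the bench, bench below. The lever runs from its pivot past the arm's tip to this grip, 181 mm from the pivot. Latch home: grip at x = -85, y = -166 mm in the carousel's frame, lying along the carousel's x. Push it away from the rotor to free the latch, towards the rotor to put it home.
- bare: the unfinished lamp holder: copper shell 41 mm across and only 36 mm high, open at the top with its white ceramic block and two brass terminals showing. Stands loose in a nest cup. Origin: centre of its foot, 55 mm above the bench in the nest. At the start it is in any nest but the one at the latch.
- capped1: a finished lamp holder, copper, 41 mm across and 52 mm high with its domed cap and a thin black cord nipple on top; stands loose in a nest cup of the carousel. Origin: centre of its foot (55 mm above the bench).
- capped2: a finished lamp holder, copper, 41 mm across and 52 mm high with its domed cap and a thin black cord nipple on top; stands loose in a nest cup of the carousel. Origin: centre of its foot (55 mm above the bench).
- capped3: a finished lamp holder, copper, 41 mm across and 52 mm high with its domed cap and a thin black cord nipple on top; stands loose in a nest cup of the carousel. Origin: centre of its foot (55 mm above the bench).
- spare: a finished lamp holder like those in the carousel (41 mm across, 52 mm high), standing on the bench beside it; origin: centre of its foot
- cap: a loose copper cap, a dome 37 mm across and 16 mm high, on the bench near the carousel; origin: centre of its underside
- screwdriver: screwdriver, 190 mm long, black handle, lying on the bench along its x axis; origin: its underside near mid-length
- wrench: steel wrench, 150 mm long, lying on the bench along its x axis; origin: its underside near mid-length
- tape_gun: hand tape dispenser, 170 x 60 mm, with its white handle standing up to 200 mm above the bench; origin: centre of its underside
- tape_measure: black tape measure, 66 x 62 x 36 mm; origin: centre of its underside
- carton: small white carton, 110 x 110 x 100 mm; origin: centre of its underside
Things that resemble listed ones, but are neither listed nor needed, are in the scene too. What is shaped like the capped2 but purple is not meant.

How it is judged:
By the outcome, as a careful person would: the job done as asked, in the order asked, and still so for the second after the job is handed in, with the robot touching nothing.
It also fails if it takes over 67 s, if anything falls off the work surface, if the arm or the gripper's body presses on something with over 40 N, if the wrist force passes 120 N, or if a joint passes its speed limit or range.

ROBOT

A 6-joint arm with a two-finger parallel gripper is mounted at the origin on the work surface. World frame = base frame: x ahead of the robot, y to its left, z up, the work surface at z = 0. Lengths are in m, angles in rad, forces in N, time in s.
With the tool pointing down it reaches from about 0.425 to 0.95 m from the base axis. Payload 3.5 kg.
Tool frame: the origin (TCP) lies at the very end of the fingers, on their centre line; the grasp point (between the pads) lies 19 mm behind it; z points along the fingers, y is the line along which they close (so a half turn about z gives the same grasp; the last joint's range is limited). The gripper opens to 85 mm and grips with 20 to 120 N. Pads are 22 mm wide; open, the fingers measure 114 mm over their backs; the gripper's body (76 mm by 85 mm) begins 54 mm behind the grasp point. The pads swing forward as they close: fully open they stand 13 mm farther back than shut.
Start: joints at [0.995, 0.286, 1.577, -0, 1.279, -0.15], TCP at [0.279, 0.615, 0.231] pointing down, gripper open.
Joint ranges: [-2.77, 2.77], [-0.9, 2.22], [0.21, 2.48], [-1.53, 4.67], [0.24, 2.81], [-2.84, 2.84]. Speed limits (rad/s): [2.79, 2.79, 3.14, 3.14, 3.14, 3.14].

INTERFACE

Orientations are given as a unit quaternion [x, y, z, w].
In Python, from plant import ctrl gives the robot as it stands.
- The arm moves only by the tool carry_out, never from a script. Its argument "deltas" is one flat list of numbers, 6 for each row, row after row: the shift along the tool's x, y, z in m, then the turn, a rotation vector about the tool's x, y, z in rad. A call has 1 to 5 rows; each row is the pose to reach, as a shift and turn from the pose commanded when the call began, along the tool's axes at that moment; what a row does not reach only later rows make up. A row lasts 1/8 s, in which the tool goes at most 62.5 mm and 10.7 degrees, less where a joint would pass 70% of its speed; a pose out of reach is approached as far as the arm can. A call with a gripper value outside its range is refused whole. "grip" is the opening in per cent of the stroke, from 0 (shut) to 100 (fully open), set as the call begins (left out, the last holds). The fingers move at their own pace and stop on an object; "grip_force" is the grip in N (left out, the last holds). Time passes only in rows, so rows that repeat a pose let the fingers close. It gives the time, the measured TCP pose, the force, the opening and the grip force at its end, in the units of the state.
- ctrl.get_state(): the state, without advancing time (a new reading comes with each control period).
- ctrl.read_camera(name): name is "side" or "top" or "wrist"; returns (picture, depth): 384x512x3 uint8, red, green, blue; 384x512 float32, m along the optical axis (not along the pixel's ray), 0 where there is no reading.
- ctrl.camera_model(name): a dict with "intrinsics" (3x3 intrinsics, pixels), "k1" (the pictures are not rectified: a ray, as slopes to the right and down, at radius r is drawn at 1 + k1 r^2 times it, then the intrinsics apply), "extrinsics" (4x4, takes a point from world to camera coordinates); the wrist camera has in their place "hand_eye" (4x4, takes a point from camera to tool coordinates, whose origin is the TCP and whose axes are the flange's). Camera axes: x right, y down, z forward; pixel columns grow to the right and rows downward; lengths in m; the calibration is good to about 2 mm. A picture is of the moment at which its call begins: read the wrist's pose just before it. camera_model takes no time and is no camera call.
- ctrl.sign_off(): hands the job in; it is judged then, once.
Trained networks look in the newest picture that a camera, given by its name, has taken for a name from the list of things; names that differ only in an ending like _2 or _b are one class to them, and where a whole thing is asked for, a point or a joint stands for the part that bears it (a point fixed in the world has none). Each returns a list of dicts, best first, with "score" (0 to 1); they miss things now and then, are a little off and sometimes report something else, mostly with a low value. They report only what shows in the picture. A call takes as long as a camera call. They do not tell look-alikes from the thing itself.
- ctrl.find_in(camera, query): "uv" ([column, row] in pixels, amid what is visible of it).
The state is a dict: "time": time; "qpos": joint angles; "dq": joint speeds; "joint_efforts": joint torques, N m; "eef_pos": TCP position; "tcp_rot": TCP orientation; "contact_force": force on the tool from outside, world axes, zero at the start; "wrist_torque": the same for the moment, N m; "opening": opening from 0.0 (shut) to 1.0 (fully open); "finger_force": force on a finger pad.
Only numpy, scipy, OpenCV 4.12 (cv2) and the standard library are available. Lean on these libraries where they do the work, as an engineer would, in place of code of your own. Each camera call takes 0.05 s, during which the arm holds its last target. There are 200 camera calls.

## Working session

There is one attempt and no reset: what is moved stays moved. The work goes in short steps, Python scripts to look and compute and a tool call to move; the robot and the scene stay as the last step left them, time stands still between calls to the robot, and variables do not carry over. Pictures are saved under pics/ and viewed, at most 10 in all, crops included, and the job is handed in when it is done.

Besides the shell and the picture viewer there is one more tool, called after "Emit:" as name(argument=value, ...) on one line, values as JSON. carry_out: Moves the arm, as the interface text tells. Its arguments: {"type":"object","properties":{"deltas":{"type":"array"},"grip":{"type":"number"},"grip_force":{"type":"number"}},"required":["deltas"]}

```bash
mkdir -p pics; ls; cat > h.py <<'E'
import numpy as np, cv2
from plant import ctrl
from scipy.spatial.transform import Rotation as R
def snap(n,f):
    p,d=ctrl.read_camera(n); cv2.imwrite('pics/'+f,p[...,::-1]); np.save('pics/'+f+'.npy',d); return p,d
def world(n,d):
    m=ctrl.camera_model(n);K=np.array(m['intrinsics']);k1=m['k1']
    v,u=np.mgrid[:384,:512]
    xy=cv2.undistortPoints(np.stack([u,v],-1).reshape(-1,1,2).astype(float),K,np.array([k1,0,0,0.]))[:,0]
    P=np.c_[xy*d.reshape(-1,1),d.reshape(-1,1)]
    E=np.array(m['extrinsics']);return ((P-E[:3,3])@E[:3,:3]).reshape(384,512,3)
E
python3 - <<'E'
from h import *
s=ctrl.get_state();print(s)
a,_=snap('top','t0.png');b,_=snap('side','s0.png')
for c in('top','side'):
  m=ctrl.camera_model(c);print(c,m)
  for q in('latch_grip','bare','arm0','carousel','capped1'):print(q,[(x['uv'],round(x['score'],2)) for x in ctrl.find_in(c,q)][:5])
E
```

```text
pics
{'time': 0.0, 'qpos': array([ 9.95027649e-01,  2.87170205e-01,  1.57817360e+00,  2.25843911e-05,
        1.27858184e+00, -1.50010497e-01]), 'dq': array([-1.34367482e-03,  3.05550545e-04,  1.88125736e-03, -2.19442556e-04,
       -9.68212331e-05, -6.97799200e-04]), 'joint_efforts': array([ 1.63186050e-04, -4.05974579e+01, -2.92625159e+01, -1.16418973e-04,
        5.84057387e-03, -3.40946812e-06]), 'eef_pos': array([0.27839917, 0.61419992, 0.22994598]), 'tcp_rot': array([ 2.11277919e-01,  9.77425332e-01, -1.08668985e-03, -4.24184762e-04]), 'contact_force': array([0.50405211, 0.24230507, 0.4536063 ]), 'wrist_torque': array([-0.05119195, -0.00959748, -0.0157204 ]), 'finger_force': 0.0, 'opening': 1.0014892336053247}
top {'intrinsics': array([[404.99410036,   0.        , 261.45878368],
       [  0.        , 404.99410036, 190.20152195],
       [  0.        ,   0.        ,   1.        ]]), 'k1': 0.017188882784241973, 'extrinsics': array([[ 0.00546372, -0.99997234, -0.00504711, -0.00904954],
       [-0.99537649, -0.00495447, -0.09592235,  0.55138578],
       [ 0.09589469,  0.00554787, -0
[... 389 characters left out ...]
 0.        , 249.18714762],
       [  0.        , 399.42302693, 191.98043537],
       [  0.        ,   0.        ,   1.        ]]), 'k1': -0.07959184208016057, 'extrinsics': array([[ 0.99861565, -0.04928412,  0.01838121, -0.57365794],
       [-0.01595114, -0.61673497, -0.78700923,  0.03501472],
       [ 0.05012339,  0.78562653, -0.61666733,  1.18320814],
       [ 0.        ,  0.        ,  0.        ,  1.        ]])}
latch_grip [([286.2, 209.9], 0.7), ([266.0, 194.9], 0.67)]
bare [([253.7, 158.0], 0.74)]
arm0 [([260.2, 180.8], 0.79)]
carousel [([265.9, 199.4], 0.58)]
capped1 [([291.2, 153.0], 0.71), ([271.8, 148.9], 0.5), ([313.5, 167.5], 0.49), ([272.5, 184.9], 0.48), ([250.6, 158.6], 0.48)]
```

View pics/t0.png

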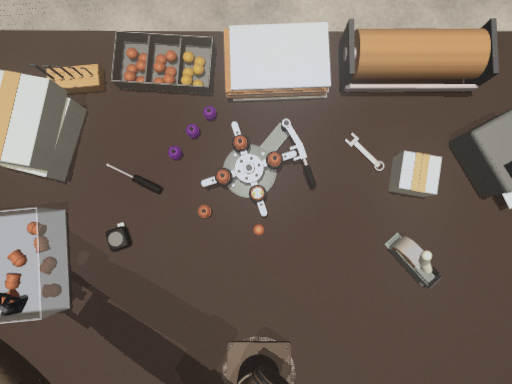

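View pics/s0.png

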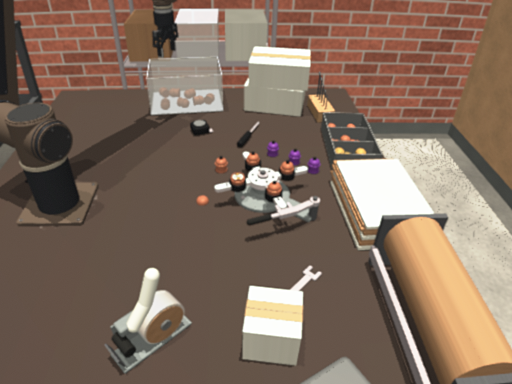

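The top view shows the carousel at (249,168). The latched arm points right at (290,155), the lever pivot is at about (290,125) and the grip at (309,175). The bare holder is at (257,193) on the lower arm (arm3), so the rotor must turn +90° CCW. Next I'll measure this precisely.

```bash
python3 - <<'E'
from h import *
from scipy.optimize import least_squares
p=cv2.imread('pics/t0.png');d=np.load('pics/t0.png.npy');W=world('top',d)
for uv in [(249,168),(290,155),(237,130),(208,182),(263,210),(309,175),(287,122),(257,193)]:print(uv,W[uv[1],uv[0]].round(3))
cv2.imwrite('pics/t0c.png',cv2.resize(p[95:245,170:340],None,fx=4.7,fy=4,interpolation=cv2.INTER_CUBIC)[:600])
# arms: fit model 4 bare ends to points at height 61..71mm, bright
c0=W[168,249,:2]
r=np.linalg.norm(W[...,:2]-c0,axis=-1)
hsv=cv2.cvtColor(p,cv2.COLOR_BGR2HSV)
m=(r<.155)&(r>.095)&(abs(W[...,2]-.067)<.006)&(hsv[...,2]>150)&(hsv[...,1]<60)
P=W[m][:,:2]
def f(q):
    v=P-q[:2];c,s=np.cos(q[2]),np.sin(q[2]);a=np.c_[v[:,0]*c+v[:,1]*s,-v[:,0]*s+v[:,1]*c]
    return np.minimum(abs(a[:,0]),abs(a[:,1]))
best=min((least_squares(f,[*c0,t],loss='soft_l1',f_scale=.004) for t in np.linspace(-.8,.8,9)),key=lambda z:z.cost)
print(m.sum(),best.x,np.abs(f(best.x)).mean(),best.cost)
q=best.x;v=P-q[:2];an=np.degrees(np.arctan2(v[:,1],v[:,0])-q[2]);
for k in range(4):
  i=abs((an-90*k+180)%360-180)<20;print(90*k,i.sum(),np.linalg.norm(v[i],axis=1).max() if i.any() else 0)
# grip points
t=q[2]+np.pi/2*np.round((np.arctan2(*(W[155,290,:2]-q[:2])[::-1])-q[2])/(np.pi/2)) # dir of arm0 = -y
ey=-np.array([np.cos(t),np.sin(t)]);ex=np.array([ey[1],-ey[0]])
print('theta of x axis',np.arctan2(ex[1],ex[0]))
L=np.c_[(W[...,:2]-q[:2]).reshape(-1,2)@ex,(W[...,:2]-q[:2]).reshape(-1,2)@ey].reshape(384,512,2)
g=(abs(L[...,0]+.085)<.06)&(abs(L[...,1]+.166)<.04)&(W[...,2]>.055)&(W[...,2]<.08)
print('grip local',L[g].mean(0),L[g].min(0),L[g].max(0),W[g].mean(0))
for n,l in dict(grip=(-.085,-.166),pivot=(.095,-.15),arm0=(0,-.15),arm3=(-.15,0),arm2=(0,.15),arm1=(.15,0)).items():print(n,(q[:2]+ex*l[0]+ey*l[1]).round(4))
E
```

```text
(249, 168) [0.611 0.031 0.085]
(290, 155) [ 0.654 -0.091  0.068]
(237, 130) [0.73  0.068 0.065]
(208, 182) [0.571 0.153 0.068]
(263, 210) [ 0.489 -0.011  0.068]
(309, 175) [ 0.594 -0.148  0.068]
(287, 122) [ 0.753 -0.082  0.074]
(257, 193) [0.537 0.006 0.089]
392 [0.61346043 0.03190843 0.32551021] 0.005863817326528234 0.005454853328255554
0 86 0.1474169270742545
90 88 0.14991747786706386
180 97 0.14798164778929468
270 121 0.155134461381505
theta of x axis 0.3255102118288909
grip local [-0.07310134 -0.16491584] [-0.11483376 -0.17454248] [-0.02518458 -0.1567302 ] [ 0.59693662 -0.14772454  0.06790106]
grip [ 0.586  -0.1526]
pivot [ 0.7514 -0.0798]
arm0 [ 0.6614 -0.1102]
arm3 [ 0.4713 -0.0161]
arm2 [0.5655 0.174 ]
arm1 [0.7556 0.0799]
```

View pics/t0c.png

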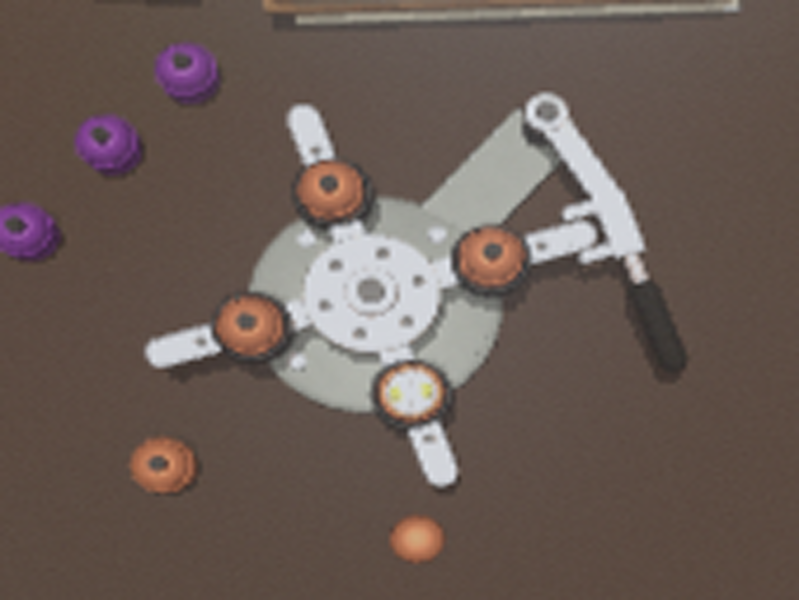

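Bare is on arm3, so the rotor needs +90° CCW. First I'll shut the fingers and align the tool with the carousel frame (tool x = local +y, tool y = local +x).

Emit:
carry_out(deltas=[0, 0, 0, 0, 0, 0.17, 0, 0, 0, 0, 0, 0.34, 0, 0, 0, 0, 0, 0.51, 0, 0, 0, 0, 0, 0.68, 0, 0, 0, 0, 0, 0.82], grip=0)

```text
time: 1.23
eef_pos: [0.2788, 0.6147, 0.2314]
tcp_rot: [0.585, 0.811, 0.0, -0.0]
contact_force: [0.1, 1.2, -0.2]
opening: 0.005
finger_force: 0.0
```

```bash
cat >> h.py <<'E'
C=np.array([.6135,.0319]);TH=.3255
def loc(w): 
    v=np.asarray(w)[:2]-C;c,s=np.cos(TH),np.sin(TH);return np.array([v[0]*c+v[1]*s,-v[0]*s+v[1]*c])
def st():
    s=ctrl.get_state();r=R.from_quat(s['tcp_rot']).as_matrix()
    print('t',round(s['time'],2),'loc',loc(s['eef_pos']).round(4),'z',s['eef_pos'][2].round(4),'yawerr deg',np.degrees(np.arctan2(r[1,1],r[0,1])-TH).round(2),'zax',r[:,2].round(4),'F',s['contact_force'].round(1),'open',round(s['opening'],3))
E
python3 -c "from h import *;st()"
```

```text
t 1.23 loc [-0.1308  0.6593] z 0.2314 yawerr deg -0.3 zax [ 1.e-04  1.e-04 -1.e+00] F [ 0.1  1.2 -0.2] open 0.005
```

Emit:
carry_out(deltas=[-0.06, 0.003, 0, 0, 0, 0, -0.12, 0.006, 0, 0, 0, 0, -0.18, 0.009, 0, 0, 0, 0, -0.24, 0.012, 0, 0, 0, 0, -0.3, 0.015, 0, 0, 0, 0])

```text
time: 1.85
eef_pos: [0.3893, 0.3335, 0.2317]
tcp_rot: [0.583, 0.812, 0.0, 0.0]
contact_force: [0.8, -0.9, 0.1]
opening: -0.0
finger_force: 0.0
```

Emit:
carry_out(deltas=[-0.06, 0.003, 0, 0, 0, 0, -0.12, 0.006, 0, 0, 0, 0, -0.18, 0.009, 0, 0, 0, 0, -0.24, 0.012, 0, 0, 0, 0, -0.3, 0.015, 0, 0, 0, 0])

```text
time: 2.48
eef_pos: [0.4993, 0.0538, 0.2319]
tcp_rot: [0.583, 0.812, 0.0, 0.001]
contact_force: [0.7, 1.0, 0.0]
opening: 0.002
finger_force: 0.0
```

Emit:
carry_out(deltas=[-0.06, 0.003, 0, 0, 0, 0, -0.12, 0.006, 0, 0, 0, 0, -0.18, 0.009, 0, 0, 0, 0, -0.196, 0.011, 0, 0, 0, 0, -0.196, 0.011, 0, 0, 0, 0])

```text
time: 3.1
eef_pos: [0.5718, -0.127, 0.2311]
tcp_rot: [0.584, 0.812, 0.0, -0.0]
contact_force: [0.0, 0.2, -0.3]
opening: -0.002
finger_force: 0.0
```

```bash
python3 - <<'E'
from h import *
st();p,d=snap('top','t1.png');q,e=snap('wrist','w1.png')
m=ctrl.camera_model('wrist');print(m)
a=cv2.resize(p[95:245,170:340],None,fx=2.35,fy=2.56);
cv2.imwrite('pics/v1.png',np.hstack([a,q[:,:400]])[...,::-1])
E
```

```text
t 3.1 loc [-0.0903 -0.1373] z 0.2311 yawerr deg -0.12 zax [-6.e-04  7.e-04 -1.e+00] F [ 0.   0.2 -0.3] open -0.002
{'intrinsics': array([[302.24852054,   0.        , 255.80771426],
       [  0.        , 302.24852054, 195.18446658],
       [  0.        ,   0.        ,   1.        ]]), 'k1': -0.0327530419104242, 'hand_eye': array([[-4.34219848e-04, -9.46364562e-01, -3.23100491e-01,
         8.38031665e-02],
       [ 9.99999771e-01, -5.78558310e-04,  3.50687590e-04,
         1.28857206e-03],
       [-5.18810781e-04, -3.23100264e-01,  9.46364597e-01,
        -1.43468092e-01],
       [ 0.00000000e+00,  0.00000000e+00,  0.00000000e+00,
         1.00000000e+00]])}
```

View pics/v1.png

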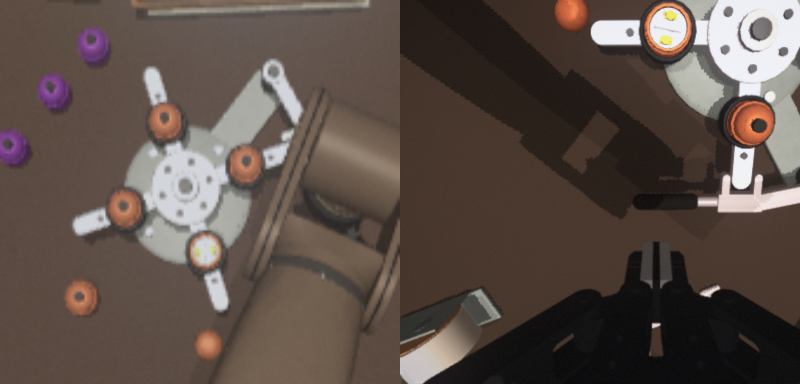

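The wrist view shows the grip at raw pixels (235–297, 201), arm0's tip inside the fork at about (341,185), arm3's tip at (193,33) and the hub axis at (362,29). I'll use these to refine the carousel frame.

```bash
cat >> h.py <<'E'
def wristworld(d,s):
    m=ctrl.camera_model('wrist');K=np.array(m['intrinsics'])
    v,u=np.mgrid[:384,:512]
    xy=cv2.undistortPoints(np.stack([u,v],-1).reshape(-1,1,2).astype(float),K,np.array([m['k1'],0,0,0.]))[:,0]
    P=np.c_[xy*d.reshape(-1,1),d.reshape(-1,1)];H=np.array(m['hand_eye'])
    P=P@H[:3,:3].T+H[:3,3];return (P@R.from_quat(s['tcp_rot']).as_matrix().T+s['eef_pos']).reshape(384,512,3)
def L(W):
    v=W[...,:2]-C;c,s=np.cos(TH),np.sin(TH);return np.stack([v[...,0]*c+v[...,1]*s,-v[...,0]*s+v[...,1]*c,W[...,2]],-1)
E
python3 - <<'E'
from h import *
d=np.load('pics/w1.png.npy');p=cv2.imread('pics/w1.png');W=L(wristworld(d,ctrl.get_state()))
v=cv2.cvtColor(p,cv2.COLOR_BGR2HSV);br=(v[...,2]>150)&(v[...,1]<70);dk=v[...,2]<70
print('hub',W[29,362].round(4))
x,y,z=np.moveaxis(W,-1,0)
def rep(n,m):print(n,m.sum(),W[m].min(0).round(4),W[m].max(0).round(4),np.median(W[m],0).round(4))
rep('arm0',br&(abs(x)<.0125)&(y<-.11)&(y>-.135)&(abs(z-.067)<.008))
rep('arm3',br&(abs(y)<.02)&(x<-.108)&(x>-.17)&(abs(z-.067)<.008))
rep('grip',dk&(abs(x+.085)<.06)&(abs(y+.166)<.03)&(z>.05)&(z<.08))
E
```

```text
hub [0.001  0.0001 0.0908]
arm0 435 [-0.0122 -0.135   0.0656] [ 0.0115 -0.1101  0.0711] [ 0.0012 -0.1231  0.0681]
arm3 960 [-0.1485 -0.0091  0.0653] [-0.108   0.0109  0.0708] [-0.128   0.0011  0.0679]
grip 987 [-0.115  -0.1726  0.0613] [-0.0436 -0.1559  0.0729] [-0.0789 -0.1626  0.0694]
```

Emit:
carry_out(deltas=[0, 0, 0.06, 0, 0, 0, 0, 0, 0.12, 0, 0, 0, 0, 0, 0.165, 0, 0, 0, 0, 0, 0.183, 0, 0, 0, 0, 0, 0.183, 0, 0, 0])

```text
time: 3.82
eef_pos: [0.5714, -0.1253, 0.048]
tcp_rot: [0.583, 0.813, -0.0, -0.001]
contact_force: [-0.4, 0.1, -0.9]
opening: -0.002
finger_force: 0.0
```

Emit:
carry_out(deltas=[-0.01, 0, 0, 0, 0, 0, -0.02, 0, 0, 0, 0, 0, -0.03, 0.001, 0, 0, 0, 0, -0.042, 0.003, 0, 0, 0, 0, -0.054, 0.006, 0, 0, 0, 0])

```text
time: 4.45
eef_pos: [0.5951, -0.1767, 0.0486]
tcp_rot: [0.584, 0.812, 0.0, 0.0]
contact_force: [0.3, 2.7, 1.2]
opening: -0.004
finger_force: 1.1
```

Emit:
carry_out(deltas=[-0.01, 0.003, 0, 0, 0, 0, -0.02, 0.006, 0, 0, 0, 0, -0.028, 0.008, 0, 0, 0, 0, -0.032, 0.01, 0, 0, 0, 0, -0.032, 0.01, 0, 0, 0, 0])

```text
time: 5.08
eef_pos: [0.6145, -0.2033, 0.0481]
tcp_rot: [0.583, 0.812, -0.0, 0.0]
contact_force: [0.5, 0.5, 0.4]
opening: 0.002
finger_force: 0.1
```

```bash
python3 - <<'E'
from h import *
st();s=ctrl.get_state();q,d=snap('wrist','w2.png');W=L(wristworld(d,s))
p=q[...,::-1].copy();v=cv2.cvtColor(p,cv2.COLOR_BGR2HSV);dk=v[...,2]<70
snap('side','s2.png')
cv2.imwrite('pics/v2.png',np.hstack([cv2.resize(cv2.imread('pics/s2.png')[120:264,170:362],(400,300)),cv2.resize(p,(400,300))]))
E
```

```text
t 5.08 loc [-0.0743 -0.2232] z 0.0481 yawerr deg -0.02 zax [-0.e+00 -7.e-04 -1.e+00] F [0.5 0.5 0.4] open 0.002
```

View pics/v2.png

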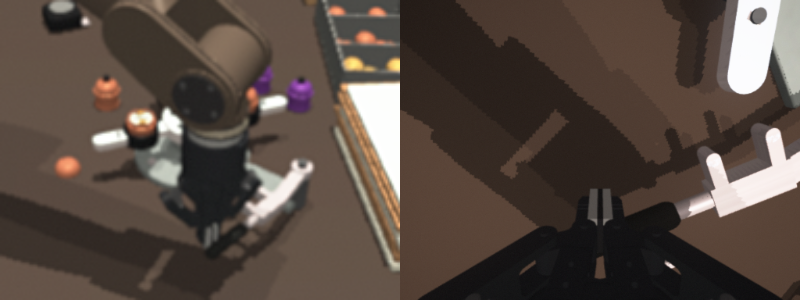

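Lever is out at about 0.4 rad with the fork well clear of the tip. Now I'll move over to arm3's trailing side.

Emit:
carry_out(deltas=[0.012, -0.006, -0.005, 0, 0, 0, 0.015, -0.008, -0.055, 0, 0, 0, 0.05, -0.015, -0.085, 0, 0, 0, 0.11, -0.03, -0.085, 0, 0, 0, 0.17, -0.045, -0.085, 0, 0, 0])

```text
time: 5.8
eef_pos: [0.5163, -0.0548, 0.1344]
tcp_rot: [0.584, 0.812, 0.0, 0.001]
contact_force: [-0.2, 0.7, 0.6]
opening: 0.003
finger_force: 0.0
```

Emit:
carry_out(deltas=[0.055, -0.008, 0, 0, 0, 0, 0.086, -0.011, 0, 0, 0, 0, 0.086, -0.011, 0.04, 0, 0, 0, 0.086, -0.011, 0.084, 0, 0, 0, 0.086, -0.011, 0.084, 0, 0, 0])

```text
time: 6.42
eef_pos: [0.4757, 0.0227, 0.0464]
tcp_rot: [0.583, 0.812, -0.002, -0.004]
contact_force: [-0.1, -0.8, -0.3]
opening: -0.005
finger_force: 0.0
```

```bash
python3 - <<'E'
from h import *
st()
# arc rows: finger centre at polar angle a about axis, standoff 21mm behind arm centre line, r=.130
def pose(phi): # phi rotor angle rad; arm3 dir local 180+phi
    u=np.array([-np.cos(phi),-np.sin(phi)]);n=np.array([np.sin(phi),-np.cos(phi)]) # CCW tangent
    return u*.130-n*.021
for k in range(0,91,5): print(k,pose(np.radians(k)).round(4))
E
```

```text
t 6.42 loc [-0.1335  0.0353] z 0.0464 yawerr deg 0.01 zax [-0.008   0.0011 -1.    ] F [-0.1 -0.8 -0.3] open -0.005
0 [-0.13   0.021]
5 [-0.1313  0.0096]
10 [-0.1317 -0.0019]
15 [-0.131  -0.0134]
20 [-0.1293 -0.0247]
25 [-0.1267 -0.0359]
30 [-0.1231 -0.0468]
35 [-0.1185 -0.0574]
40 [-0.1131 -0.0675]
45 [-0.1068 -0.0771]
50 [-0.0996 -0.0861]
55 [-0.0918 -0.0944]
60 [-0.0832 -0.1021]
65 [-0.074  -0.1089]
70 [-0.0642 -0.115 ]
75 [-0.0539 -0.1201]
80 [-0.0433 -0.1244]
85 [-0.0323 -0.1277]
90 [-0.021 -0.13 ]
```

Emit:
carry_out(deltas=[-0.006, 0, 0, 0, 0, 0, -0.012, 0, 0, 0, 0, 0, -0.0235, -0.0013, 0, 0, 0, -0.087, -0.035, -0.0017, 0, 0, 0, -0.175, -0.0465, -0.001, 0, 0, 0, -0.262])

```text
time: 7.05
eef_pos: [0.495, -0.0234, 0.0513]
tcp_rot: [0.471, 0.882, 0.001, 0.002]
contact_force: [0.8, 1.3, 0.4]
opening: -0.001
finger_force: 0.6
```

Emit:
carry_out(deltas=[-0.0114, -0.0013, 0, 0, 0, -0.087, -0.0229, -0.0017, 0, 0, 0, -0.175, -0.0344, -0.001, 0, 0, 0, -0.262, -0.0457, 0.0007, 0, 0, 0, -0.349, -0.0569, 0.0033, 0, 0, 0, -0.436])

```text
time: 7.68
eef_pos: [0.5289, -0.069, 0.0511]
tcp_rot: [0.269, 0.963, 0.0, 0.001]
contact_force: [-1.3, 0.7, -0.5]
opening: -0.002
finger_force: 0.6
```

Emit:
carry_out(deltas=[-0.0114, -0.0013, 0, 0, 0, -0.087, -0.0229, -0.0017, 0, 0, 0, -0.175, -0.0344, -0.001, 0, 0, 0, -0.262, -0.0457, 0.0007, 0, 0, 0, -0.349, -0.0569, 0.0033, 0, 0, 0, -0.436])

```text
time: 8.3
eef_pos: [0.579, -0.0958, 0.051]
tcp_rot: [0.055, 0.998, -0.0, 0.001]
contact_force: [-0.6, 0.7, 0.9]
opening: 0.001
finger_force: 0.6
```

```bash
python3 - <<'E'
from h import *
st();s=ctrl.get_state();q,d=snap('wrist','w3.png');snap('side','s3.png')
cv2.imwrite('pics/v3.png',np.hstack([cv2.resize(cv2.imread('pics/s3.png')[120:264,170:362],(400,300)),cv2.resize(q[...,::-1],(400,300))]))
E
```

```text
t 8.3 loc [-0.0735 -0.11  ] z 0.051 yawerr deg 65.07 zax [ 1.4e-03 -3.0e-04 -1.0e+00] F [-0.6  0.7  0.9] open 0.001
```

View pics/v3.png

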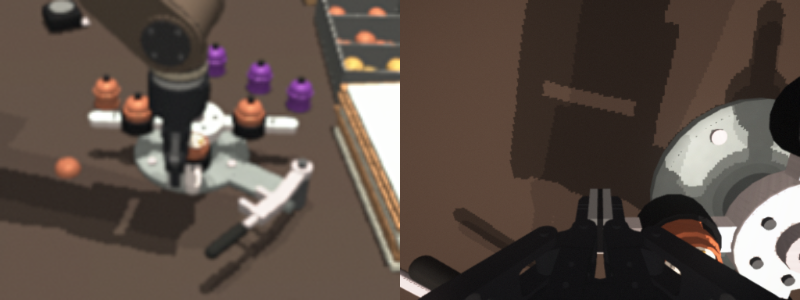

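Emit:
carry_out(deltas=[-0.0114, -0.0013, 0, 0, 0, -0.087, -0.0206, -0.0017, 0, 0, 0, -0.157, -0.0298, -0.0014, 0, 0, 0, -0.227, -0.0367, -0.0008, 0, 0, 0, -0.279, -0.0412, 0, 0, 0, 0, -0.314])

```text
time: 9.02
eef_pos: [0.6193, -0.1001, 0.0503]
tcp_rot: [-0.101, 0.995, -0.0, 0.0]
contact_force: [-1.5, -0.6, 0.9]
opening: -0.002
finger_force: 0.6
```

```bash
cat >> h.py <<'E'
from scipy.optimize import least_squares
def rotor(cam,f):
    s=ctrl.get_state();p,d=snap(cam,f);W=L(world(cam,d) if cam!='wrist' else wristworld(d,s))
    v=cv2.cvtColor(p,cv2.COLOR_RGB2HSV);r=np.hypot(W[...,0],W[...,1])
    m=(v[...,2]>140)&(v[...,1]<70)&(r>.108)&(r<.145)&(abs(W[...,2]-.067)<.007)
    a=np.degrees(np.arctan2(W[...,1],W[...,0])[m])%360
    h,_=np.histogram(a,72,(0,360));print(cam,[(i*5,int(n)) for i,n in enumerate(h) if n>8])
    for k in range(4):
        i=abs((a-90*k-CEN+180)%360-180)<9
        if i.sum()>30:
            b=((a-90*k+180)%360-180)[i];print('  arm~',90*k,i.sum(),'mid',((b.min()+b.max())/2).round(2),'med',np.median(b).round(2),b.min().round(1),b.max().round(1))
CEN=-5
E
python3 - <<'E'
from h import *
st();rotor('side','s4.png');rotor('top','t4.png');rotor('wrist','w4.png')
E
```

```text
t 9.03 loc [-0.0367 -0.1269] z 0.0503 yawerr deg 82.94 zax [ 7.e-04 -8.e-04 -1.e+00] F [-1.5 -0.6  0.9] open -0.002
side [(80, 10), (165, 9), (170, 27), (175, 37), (260, 17), (265, 12), (345, 25), (350, 24)]
  arm~ 0 55 mid -9.02 med -9.34 -13.8 -4.2
  arm~ 180 73 mid -6.57 med -4.96 -12.4 -0.7
  arm~ 270 31 mid -6.42 med -6.14 -10.6 -2.2
top [(75, 10), (80, 44), (85, 27), (165, 9), (170, 14), (350, 41), (355, 26)]
  arm~ 0 75 mid -6.21 med -6.54 -11.1 -1.3
  arm~ 90 81 mid -6.26 med -6.19 -11.3 -1.2
wrist [(265, 16)]
```

Emit:
carry_out(deltas=[-0.004, -0.0005, 0, 0, 0, -0.03, -0.008, -0.0009, 0, 0, 0, -0.06, -0.011, -0.0012, 0, 0, 0, -0.084, -0.0142, -0.0014, 0, 0, 0, -0.108, -0.0142, -0.0014, 0, 0, 0, -0.108])

```text
time: 9.8
eef_pos: [0.6336, -0.0979, 0.0492]
tcp_rot: [-0.155, 0.988, 0.0, 0.0]
contact_force: [0.9, 0.3, -0.7]
opening: 0.002
finger_force: 0.0
```

Emit:
carry_out(deltas=[0.01, 0, 0, 0, 0, 0, 0.02, 0, 0, 0, 0, 0, 0.03, 0, 0, 0, 0, 0, 0.03, 0, -0.04, 0, 0, 0, 0.03, 0, -0.08, 0, 0, 0])

```text
time: 10.42
eef_pos: [0.6034, -0.1073, 0.1295]
tcp_rot: [-0.154, 0.988, 0.0, -0.001]
contact_force: [0.5, -0.3, 1.3]
opening: 0.002
finger_force: 0.0
```

```bash
python3 - <<'E'
import h
from h import *
h.CEN=0
st();rotor('side','s5.png');rotor('top','t5.png');rotor('wrist','w5.png')
q=cv2.imread('pics/w5.png')
cv2.imwrite('pics/v5.png',np.hstack([cv2.resize(cv2.imread('pics/t5.png')[95:245,170:340],(400,300)),cv2.resize(q,(400,300))]))
E
```

```text
t 10.43 loc [-0.0541 -0.1287] z 0.1295 yawerr deg 89.09 zax [-1.7e-03  7.0e-04 -1.0e+00] F [ 0.5 -0.3  1.3] open 0.002
side [(0, 10), (85, 10), (90, 15), (175, 25), (180, 41), (265, 41), (270, 29), (350, 18), (355, 24)]
  arm~ 0 52 mid -2.04 med -3.42 -7.4 3.3
  arm~ 180 73 mid -0.0 med 1.4 -5.3 5.3
  arm~ 270 72 mid -0.29 med -0.96 -5.4 4.8
top [(0, 38), (85, 42), (90, 37), (175, 26), (180, 9), (355, 38)]
  arm~ 0 77 mid -0.32 med -0.26 -5.0 4.4
  arm~ 90 81 mid -0.39 med -0.45 -5.1 4.3
  arm~ 180 38 mid -0.64 med -2.5 -5.7 4.4
wrist [(170, 68), (175, 827), (180, 706), (265, 25)]
  arm~ 180 1601 mid -0.96 med -0.56 -6.5 4.6
```

View pics/v5.png

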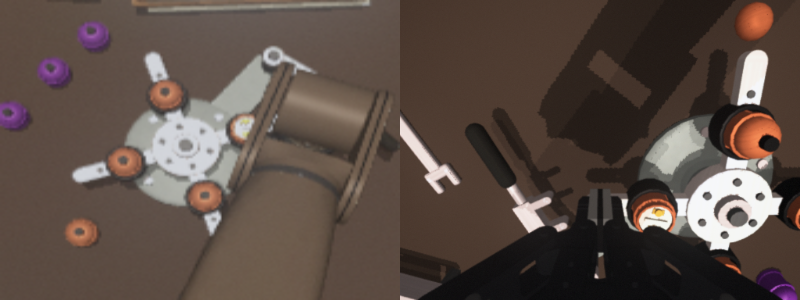

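Rotor is within about 0.5° of the quarter turn, with the bare holder at the station. Now I'll go outside the grip to push the latch home.

Emit:
carry_out(deltas=[0.007, -0.054, 0, 0, 0, 0, 0.014, -0.108, 0, 0, 0, 0, 0.021, -0.164, 0, 0, 0, 0, 0.021, -0.164, 0.02, 0, 0, 0, 0.021, -0.164, 0.04, 0, 0, 0])

```text
time: 11.2
eef_pos: [0.6332, -0.269, 0.0863]
tcp_rot: [-0.154, 0.988, 0.001, -0.001]
contact_force: [0.1, 0.3, -0.3]
opening: 0.003
finger_force: 0.0
```

Emit:
carry_out(deltas=[0, 0, 0.03, 0, 0, 0, 0, 0, 0.041, 0, 0, 0, 0, 0, 0.041, 0, 0, 0, 0, 0.01, 0.041, 0, 0, 0, 0, 0.02, 0.041, 0, 0, 0])

```text
time: 11.82
eef_pos: [0.6292, -0.2503, 0.0498]
tcp_rot: [-0.155, 0.988, -0.001, 0.001]
contact_force: [-0.5, -1.3, 0.1]
opening: 0.003
finger_force: 1.7
```

Emit:
carry_out(deltas=[0.002, 0.012, 0, 0, 0, 0, 0.004, 0.024, 0, 0, 0, 0, 0.006, 0.035, 0, 0, 0, 0, 0.007, 0.045, 0, 0, 0, 0, 0.008, 0.055, 0, 0, 0, 0])

```text
time: 12.45
eef_pos: [0.6037, -0.2002, 0.0482]
tcp_rot: [-0.154, 0.988, 0.0, -0.0]
contact_force: [-0.1, -2.6, 0.6]
opening: 0.002
finger_force: 1.1
```

```bash
python3 -c "from h import *;st()"
```

```text
t 12.45 loc [-0.0835 -0.2168] z 0.0482 yawerr deg 89.12 zax [-3.e-04  0.e+00 -1.e+00] F [-0.1 -2.6  0.6] open 0.002
```

Remaining distance to home is about 27 mm. I'll push slowly.

Emit:
carry_out(deltas=[0.001, 0.006, 0, 0, 0, 0, 0.001, 0.012, 0, 0, 0, 0, 0.001, 0.017, 0, 0, 0, 0, 0.001, 0.021, 0, 0, 0, 0, 0.001, 0.025, 0, 0, 0, 0])

```text
time: 13.08
eef_pos: [0.5955, -0.1771, 0.0482]
tcp_rot: [-0.154, 0.988, 0.0, -0.0]
contact_force: [-0.5, -3.2, -0.7]
opening: 0.004
finger_force: 1.1
```

Emit:
carry_out(deltas=[0, 0.002, 0, 0, 0, 0, 0, 0.003, 0, 0, 0, 0, 0, 0.004, 0, 0, 0, 0])

```text
time: 13.45
eef_pos: [0.5944, -0.1738, 0.0483]
tcp_rot: [-0.155, 0.988, -0.0, 0.0]
contact_force: [-0.7, -4.5, -0.8]
opening: -0.002
finger_force: 2.1
```

```bash
python3 -c "from h import *;st()"
```

```text
t 13.45 loc [-0.0839 -0.1888] z 0.0483 yawerr deg 89.14 zax [ 2.e-04 -8.e-04 -1.e+00] F [-0.7 -4.5 -0.8] open -0.002
```

Emit:
carry_out(deltas=[0, 0.001, 0, 0, 0, 0, 0, 0.002, 0, 0, 0, 0, 0, 0.003, 0, 0, 0, 0, 0, 0.003, 0, 0, 0, 0])

```text
time: 13.95
eef_pos: [0.5944, -0.1736, 0.0485]
tcp_rot: [-0.155, 0.988, -0.003, 0.001]
contact_force: [0.8, -10.1, -4.7]
opening: 0.001
finger_force: 4.9
```

```bash
python3 -c "from h import *;st()"
```

```text
t 13.95 loc [-0.0838 -0.1886] z 0.0485 yawerr deg 89.17 zax [ 0.0033 -0.0058 -1.    ] F [  0.8 -10.1  -4.7] open 0.001
```

Force jumped to 10 N with no movement, at the expected home position, so this is the end stop. Retreating and verifying.

Emit:
carry_out(deltas=[0, -0.02, 0, 0, 0, 0, 0, -0.04, 0, 0, 0, 0, 0, -0.04, -0.06, 0, 0, 0, 0, -0.04, -0.12, 0, 0, 0, 0, -0.04, -0.18, 0, 0, 0])

```text
time: 14.58
eef_pos: [0.6059, -0.2092, 0.2302]
tcp_rot: [-0.154, 0.988, 0.001, 0.0]
contact_force: [-0.0, -0.7, 0.0]
opening: 0.001
finger_force: 0.0
```

Emit:
carry_out(deltas=[0, -0.05, 0, 0, 0, 0, 0, -0.1, 0, 0, 0, 0, 0, -0.15, 0, 0, 0, 0, 0, -0.2, 0, 0, 0, 0, 0, -0.2, 0, 0, 0, 0])

```text
time: 15.2
eef_pos: [0.6664, -0.4032, 0.2265]
tcp_rot: [-0.152, 0.988, 0.001, -0.0]
contact_force: [0.1, 0.0, 0.1]
opening: 0.006
finger_force: 0.0
```

```bash
python3 - <<'E'
import h
from h import *
h.CEN=0
st();rotor('top','t6.png');snap('side','s6.png')
q=cv2.imread('pics/t6.png');W=L(world('top',np.load('pics/t6.png.npy')))
g=(abs(W[...,0]+.085)<.06)&(abs(W[...,1]+.166)<.04)&(W[...,2]>.055)&(W[...,2]<.08)
print('grip',W[g].mean(0),W[g].min(0),W[g].max(0))
cv2.imwrite('pics/v6.png',np.hstack([cv2.resize(q[95:245,170:340],(400,352)),cv2.resize(cv2.imread('pics/s6.png')[100:280,150:390],(400,352))]))
E
```

```text
t 15.2 loc [-0.089  -0.4292] z 0.2265 yawerr deg 88.89 zax [-7.0e-04  1.1e-03 -1.0e+00] F [0.1 0.  0.1] open 0.006
top [(0, 37), (85, 42), (90, 36), (175, 44), (180, 37), (260, 12), (265, 46), (270, 36), (275, 10), (355, 38)]
  arm~ 0 76 mid -0.31 med -0.27 -5.0 4.4
  arm~ 90 79 mid -0.26 med -0.51 -5.0 4.5
  arm~ 180 84 mid -0.65 med -0.78 -5.7 4.4
  arm~ 270 103 mid -0.0 med -0.93 -8.5 8.5
grip [-0.07348895 -0.16498375  0.06776795] [-0.11518775 -0.17442051  0.05871685] [-0.02621151 -0.15649928  0.07457195]
```

View pics/v6.png

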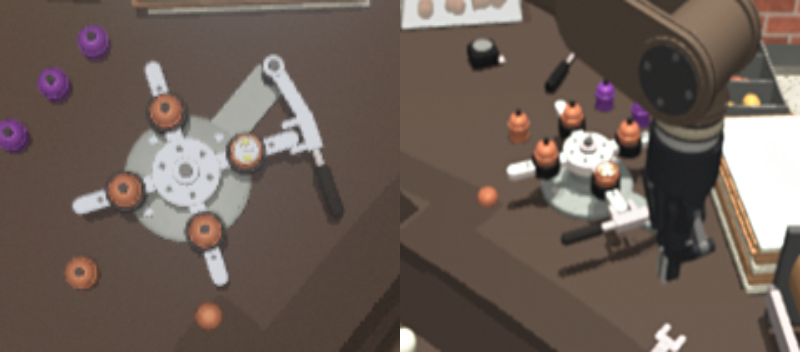

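The pictures show the bare holder at the station and the lever home. The grip's mean position is (-0.0735, -0.1650) m, against (-0.0731, -0.1649) m at the start. All other items are undisturbed.

```bash
python3 -c "from plant import ctrl;print(ctrl.sign_off())"
```

```text
the job is handed in; nothing more can be done
None
```

The job is handed in: the holder without a cap stands at the latch, the latch lever is fully home on its arm, and nothing else on the bench appears to have moved in the final pictures (about 15 s of the 67 s used).

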